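Hold down the recessed reset of the tripped outlet

TASK

One of the three outlets on the grey outlet box has tripped: its lamp is red, the other two are green. Take the red-handled screwdriver out of the wooden tool block, put its blade through the hole in the guard plate in front of the red lamp and push the recessed yellow reset button fully down; finish while still gripping the screwdriver by its handle and keeping the button down. Do not press the other two resets, and leave the blue screwdriver, the tape measure, the tin can and the offcuts where they are.

Things in the scene. Friction and masses are not known exactly. Their poses are not given: they have to be found in the camera images.
- outlet_box: fixed grey outlet box, 110 (its x) by 210 (its y) by 60 mm high, three round sockets on its front face (-x); origin at the centre of its underside, z up. Its top is a 6 mm aluminium guard plate with three round holes of 16 mm diameter, in a row along y 10 mm in front of the centre line, 65 mm apart; a yellow reset button lies under each hole. A pilot lamp (dome on a dark bezel, 22 mm across, 11 mm high) stands on the plate 38 mm behind each hole (+x of the box)
- hole_a (a point): centre of the mouth of the left hole (+y end of the box), level with the top of the guard plate, 60 mm above the bench
- hole_b (a point): centre of the mouth of the middle hole (centre), level with the top of the guard plate, 60 mm above the bench
- hole_c (a point): centre of the mouth of the right hole (-y end of the box), level with the top of the guard plate, 60 mm above the bench
- reset_a (a joint): travel of the yellow button under hole_a (m): 0 up, 0.006 fully down; a spring pushes it up with 1 N at the top and 4 N fully down; it does not latch
- reset_b (a joint): travel of the yellow button under hole_b (m): 0 up, 0.006 fully down; a spring pushes it up with 1 N at the top and 4 N fully down; it does not latch
- reset_c (a joint): travel of the yellow button under hole_c (m): 0 up, 0.006 fully down; a spring pushes it up with 1 N at the top and 4 N fully down; it does not latch
- button_a (a point): centre of the top of the yellow button under hole_a (button 21 mm across), 22 mm below the mouth of the hole when up, 28 mm when fully down
- button_b (a point): centre of the top of the yellow button under hole_b (button 21 mm across), 22 mm below the mouth of the hole when up, 28 mm when fully down
- button_c (a point): centre of the top of the yellow button under hole_c (button 21 mm across), 22 mm below the mouth of the hole when up, 28 mm when fully down
- lamp_red_c (a point): base of the red lamp (tripped outlet), on the guard plate; it stands 38 mm behind the hole it belongs to (the nearest hole). Which of the three it is differs from start to start; the other two lamps are green
- tool_block: fixed wooden tool block, 130 (its x) by 50 (its y) by 80 mm high; origin at the centre of its underside, z up. Two blind holes of 9 mm diameter, 65 mm deep, at 40 mm either side of the centre along its x: the red screwdriver stands in one, the blue one in the other (either way round)
- red_handle (a point): centre of the handle of the red screwdriver, which stands upright in the tool block, blade down. The handle is 88 mm long and 28 by 24 mm thick (24 mm across the block's y direction); below it a 17 mm thick neck and a shaft of 6 mm diameter. The y axis of this frame points along the tool from the blade's end to the handle's end. The handle's end is 44 mm above this point, about 215 mm above the bench at the start. Weight about 0.09 kg
- red_tip (a point): end of the blade of the red screwdriver, on its axis, 155 mm below the handle's centre; at the start 16 mm above the bench, 64 mm down in the tool block; same axes as red_handle
- red_screwdriver: the red screwdriver, 199 mm long; its origin lies on the side of its shaft, 12 mm off the axis (use red_handle and red_tip to grasp and aim)
- blue_screwdriver: the blue screwdriver, 219 mm long, standing blade down in the other hole of the tool block, its handle's end about 235 mm above the bench; leave it there (origin 110 mm above the blade's end and 12 mm off the axis)
- tape_measure: yellow tape measure, 39 by 90 by 70 mm high, lying behind the box; origin at the centre of its underside; a bystander
- tin_can: open grey tin can, 70 mm across, 70 mm high, behind the box; origin at the centre of its underside; a bystander
- offcut_1: pine offcut, 45 by 130 by 18 mm high, left of the box; origin at the centre of its underside; a bystander
- offcut_2: pine offcut, 30 by 90 by 20 mm high, in front of the box; origin at the centre of its underside; a bystander

How it is judged:
On the way:
1. the red screwdriver is lifted out of the tool block (height (world z) of red_tip above 0.09 m), for 0.1 s.
At the end, for the whole second after the job is handed in: the button under the hole nearest the red lamp is held 4.5 mm or more of its 6 mm down, the red blade's end within 13 mm of the centre of its top; the fingers grip its handle (over 1 N, within 55 mm of its centre); the other two buttons are less than 3 mm down (((horizontal distance between lamp_red_c and hole_a below 0.055 m and value of joint reset_a above 0.0045 m and distance between red_tip and button_a below 0.013 m) or (horizontal distance between lamp_red_c and hole_b below 0.055 m and value of joint reset_b above 0.0045 m and distance between red_tip and button_b below 0.013 m) or (horizontal distance between lamp_red_c and hole_c below 0.055 m and value of joint reset_c above 0.0045 m and distance between red_tip and button_c below 0.013 m)) and contact force between the fingers and red_screwdriver above 1 N and distance between the grasp point and red_handle below 0.055 m and not (horizontal distance between lamp_red_c and hole_a above 0.055 m and value of joint reset_a above 0.003 m) and not (horizontal distance between lamp_red_c and hole_b above 0.055 m and value of joint reset_b above 0.003 m) and not (horizontal distance between lamp_red_c and hole_c above 0.055 m and value of joint reset_c above 0.003 m)); the arm keeps its last pose, push and grip.
It fails at once if another outlet's reset is pressed (3 mm or more) ((horizontal distance between lamp_red_c and hole_a above 0.055 m and value of joint reset_a above 0.003 m) or (horizontal distance between lamp_red_c and hole_b above 0.055 m and value of joint reset_b above 0.003 m) or (horizontal distance between lamp_red_c and hole_c above 0.055 m and value of joint reset_c above 0.003 m)).
It fails at once if the blue screwdriver, the tape measure, the tin can or an offcut is moved by more than 30 mm (distance of any of blue_screwdriver, tape_measure, tin_can, offcut_1, offcut_2 from where it was at the start of the episode above 0.03 m).
It also fails if it takes over 35 s, if anything falls off the work surface, if the arm or the gripper's body presses on something with over 40 N, if the wrist force passes 120 N, or if a joint passes its speed limit or range.

ROBOT

A 6-joint arm with a two-finger parallel gripper is mounted at the origin on a cart in front of the work surface, level with it; the furniture and walls round the work are solid. World frame = base frame: x ahead of the robot, y to its left, z up, the work surface at z = 0. Lengths are in m, angles in rad, forces in N, time in s.
With the tool pointing down it reaches from about 0.325 to 0.875 m from the base axis. Payload 4.4 kg.
Tool frame: the origin (TCP) lies between the finger pads; the fingertips stand 11 mm ahead of it and the grasp point (between the pads) lies 8 mm behind it; z points along the fingers, y is the line along which they close (so a half turn about z gives the same grasp; the last joint's range is limited). The gripper opens to 85 mm and grips with 20 to 120 N. Pads are 22 mm wide; open, the fingers measure 114 mm over their backs; the gripper's body (76 mm by 85 mm) begins 54 mm behind the grasp point. The pads swing forward as they close: fully open they stand 13 mm farther back than shut.
Start: joints at [1.075, 0.207, 1.542, -0, 1.393, -0.15], TCP at [0.195, 0.541, 0.242] pointing down, gripper open.
Joint ranges: [-2.73, 2.73], [-0.86, 2.22], [0.23, 2.46], [-1.11, 4.25], [0.08, 2.63], [-2.82, 2.82]. Speed limits (rad/s): [2.79, 2.79, 3.14, 3.14, 3.14, 3.14].

INTERFACE

Orientations are given as a unit quaternion [x, y, z, w].
In Python, from cell import read_state, eyes, order gives the robot as it stands. The module is installed in compiled form; this text tells all that it offers.
- The arm moves only by the tool servo_tool, never from a script. Its argument "deltas" is a list that holds one entry, the list of rows, each a list of 4 numbers: the shift along the tool's x, y, z in m, then the turn about the tool's z in degrees. In form: [[[dx, dy, dz, spin], ...]]. A call has 1 to 20 rows; each row shifts and turns the commanded pose from where the row before left it, along the tool's axes as they then stand; what a row does not reach is not made up. A row lasts 1/12 s, in which the tool goes at most 41.7 mm and 7.16 degrees, less where a joint would pass 70% of its speed; a pose out of reach is approached as far as the arm can. A call with a gripper value outside its range is refused whole. "jaw" is the opening, from 0 (shut) to 1 (fully open), set as the call begins (left out, the last holds). The fingers move at their own pace and stop on an object; "force" is the grip in N (left out, the last holds). Time passes only in rows, so rows that do not move let the fingers close. It gives the time, the measured TCP pose, the force, the opening and the grip force at its end, in the units of the state.
- read_state(): the state, without advancing time (a new reading comes with each control period).
- eyes.snapshot(name): name is "side" or "top"; returns a dict with "color" (384x512x3 uint8, red, green, blue), "camera_matrix" (3x3 intrinsics, pixels), "distortion" ([k1, k2, p1, p2, k3] as OpenCV has them; the pictures are not rectified), "extrinsics" (4x4, takes a point from world to camera coordinates). Camera axes: x right, y up, looking along -z (the intrinsics and any distortion apply to the point x, -y, -z); pixel columns grow to the right and rows downward; lengths in m; the calibration is good to about 2 mm. A picture is of the moment at which its call begins. There is no depth.
- order.close_job(): hands the job in; it is judged then, once.
Trained networks look in a picture, given as the dict that the camera call returned (one of the last four; its "shot" number tells which), for a name from the list of things; names that differ only in an ending like _2 or _b are one class to them, and where a whole thing is asked for, a point or a joint stands for the part that bears it (a point fixed in the world has none). Each returns a list of dicts, best first, with "conf" (0 to 1); they miss things now and then, are a little off and sometimes report something else, mostly with a low value. They report only what shows in the picture. A call takes as long as a camera call.
- eyes.cut_out(picture, target): "region" (384x512 bool, what is visible of it) and "centre" ([column, row] in pixels, amid what is visible of it).
The state is a dict: "time_s": time; "q": joint angles; "qd": joint speeds; "joint_torque": joint torques, N m; "tool_pos": TCP position; "tcp_rot": TCP orientation; "contact_force": force on the tool from outside, world axes, zero at the start; "torque": the same for the moment, N m; "finger_gap": opening from 0.0 (shut) to 1.0 (fully open); "grasp_force": force on a finger pad.
Only numpy, scipy, OpenCV 4.12 (cv2) and the standard library are available. Lean on these libraries where they do the work, as an engineer would, in place of code of your own. Each camera call takes 0.05 s, during which the arm holds its last target. There are 200 camera calls.

## Working session

There is one attempt and no reset: what is moved stays moved. The work goes in short steps, Python scripts to look and compute and a tool call to move; the robot and the scene stay as the last step left them, time stands still between calls to the robot, and variables do not carry over. Pictures are saved under pics/ and viewed, at most 10 in all, crops included, and the job is handed in when it is done.

Besides the shell and the picture viewer there is one more tool, called as a command line: name --argument value ..., lists and objects as JSON in quotes. servo_tool: Moves the arm, as the interface text tells. Its arguments: {"type":"object","properties":{"deltas":{"type":"array"},"jaw":{"type":"number"},"force":{"type":"number"}},"required":["deltas"]}

```bash
mkdir -p pics
cat > h.py <<'E'
import numpy as np, cv2
from cell import read_state, eyes, order
def snap(n,f=None):
    p=eyes.snapshot(n)
    if f: cv2.imwrite('pics/'+f,p['color'][:,:,::-1])
    return p
def ray(p,px):
    u=cv2.undistortPoints(np.array([[px]],float),np.array(p['camera_matrix'],float),np.array(p['distortion'],float))[0,0]
    E=np.array(p['extrinsics']);R=E[:3,:3];t=E[:3,3]
    d=R.T@np.array([u[0],-u[1],-1.]);return -R.T@t,d/np.linalg.norm(d)
def onz(p,px,z):
    o,d=ray(p,px);return o+d*(z-o[2])/d[2]
def proj(p,X):
    E=np.array(p['extrinsics']);c=(E[:3,:3]@np.array(X).reshape(-1,3).T).T+E[:3,3]
    c=c*[1,-1,-1]
    return cv2.projectPoints(c,np.zeros(3),np.zeros(3),np.array(p['camera_matrix'],float),np.array(p['distortion'],float))[0][:,0]
def tri(a,b):
    (o1,d1),(o2,d2)=a,b
    A=np.stack([d1,-d2],1);s=np.linalg.lstsq(A,o2-o1,rcond=None)[0]
    return (o1+d1*s[0]+o2+d2*s[1])/2, np.linalg.norm(o1+d1*s[0]-o2-d2*s[1])
E
python3 - <<'E'
from h import *
print(read_state())
P={n:snap(n,n+'0.png') for n in('top','side')}
for n,p in P.items():
    o,d=ray(p,(256,192));print(n,o.round(3),d.round(3))
    for t in['red_screwdriver','blue_screwdriver','lamp_red_c','hole_a','outlet_box','tool_block','red_handle','red_tip','button_a','tape_measure','tin_can','offcut_1']:
        try:
            for r in eyes.cut_out(p,t)[:3]:
                ys,xs=np.where(r['region']);print(n,t,round(r['conf'],2),np.round(r['centre'],1),xs.min(),xs.max(),ys.min(),ys.max())
        except Exception as e: print(t,e)
E
```

```text
{'time_s': 0.0, 'q': array([ 1.07449457e+00,  2.07434096e-01,  1.54299735e+00, -4.22579778e-06,
        1.39348682e+00, -1.50495889e-01]), 'qd': array([-0.00099273,  0.00196976, -0.00050631,  0.00051975,  0.00190608,
       -0.00244046]), 'joint_torque': array([-6.22234511e-04, -3.83020020e+01, -2.91603094e+01, -1.65980632e-04,
        1.03727964e-02,  3.50448353e-06]), 'tool_pos': array([0.19454854, 0.54029288, 0.24109715]), 'tcp_rot': array([ 1.72042233e-01,  9.85088888e-01, -1.10318616e-03, -3.67557193e-04]), 'contact_force': array([-0.06974948, -0.05560757,  0.03370059]), 'torque': array([ 0.00133402,  0.05431583, -0.01614386]), 'grasp_force': 0.0, 'finger_gap': 1.0019737924200478}
top [0.472 0.019 1.02 ] [ 0.042 -0.    -0.999]
top red_screwdriver 0.82 [371.1 246.5] 357 382 242 259
top blue_screwdriver 0.76 [378.  212.6] 363 387 203 215
top hole_a 0.63 [234.9 205.6] 186 282 173 230
top outlet_box 0.71 [263.2 190.9] 260 269 189 198
top outlet_box 0.7 [231.7 206.9] 186 282 173 231
top tool_block 0.72 [219.2 262.5] 199 238 255 270
top tool_block 0.61 [353.6 226.4] 340 372 197 256
to
[... 406 characters left out ...]
 0.647] [-0.007  0.908 -0.418]
side red_screwdriver 0.95 [209.8 213.4] 199 212 196 249
side red_screwdriver 0.71 [252.2 219. ] 228 276 190 241
side blue_screwdriver 0.73 [238.5 207.6] 235 247 190 233
side hole_a 0.96 [252.4 218.6] 228 275 190 240
side outlet_box 0.55 [258.3 222.6] 228 276 190 241
side tool_block 0.76 [224.9 263. ] 196 254 244 286
side red_handle 0.8 [204.9 221.4] 199 212 197 250
side red_handle 0.53 [256.6 218.6] 228 276 191 241
side red_tip 0.83 [205.4 216. ] 199 212 197 249
side tape_measure 0.84 [303.1 207.9] 294 314 197 218
side tape_measure 0.55 [311.1 231.5] 297 322 217 247
side tin_can 0.67 [311.8 231. ] 297 322 216 248
side offcut_1 0.62 [228.6 192.4] 216 237 182 202
```

```bash
ls pics
```

```text
side0.png
top0.png
```

Run:
```python
import cv2
a=cv2.imread('pics/top0.png')[100:280,110:400];b=cv2.imread('pics/side0.png')[170:300,180:340]
cv2.imwrite('pics/t1.png',cv2.resize(a,None,fx=2.75,fy=2.75,interpolation=2));cv2.imwrite('pics/s1.png',cv2.resize(b,None,fx=4.5,fy=4.5,interpolation=2))
```

```text
(no output)
```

View pics/t1.png

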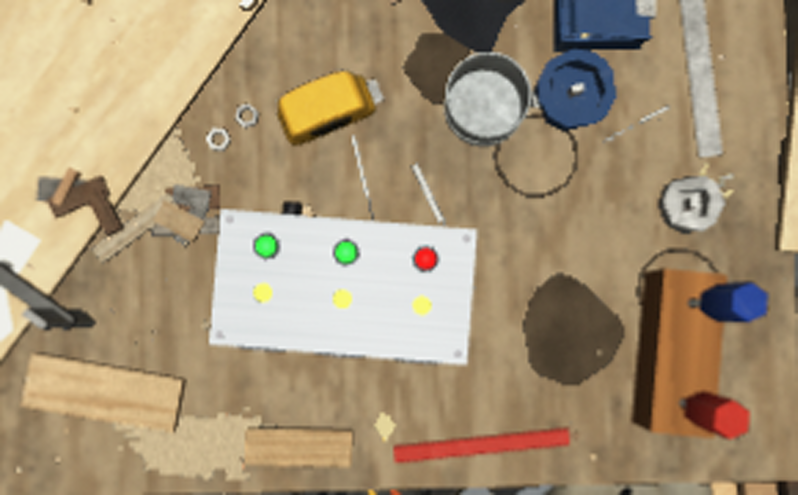

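View pics/s1.png

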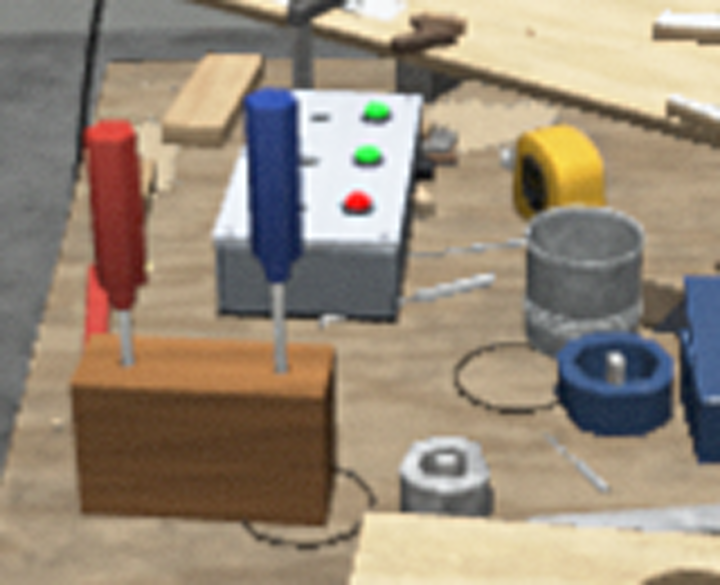

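The red lamp is the right-hand one (hole_c): top view lamp at about (264.5, 194), hole at (263.5, 211). The red screwdriver is at the near end of the block, with its handle end at about (376, 252); blue is at the far end. Next I'll fit the poses.

```bash
cat > fit.py <<'E'
from h import *
from scipy.optimize import least_squares
def blobs(p,lo,hi,box,minA=4):
    h=cv2.cvtColor(p['color'],cv2.COLOR_RGB2HSV);m=cv2.inRange(h,lo,hi);M=np.zeros_like(m);x0,x1,y0,y1=box;M[y0:y1,x0:x1]=m[y0:y1,x0:x1]
    n,l,s,c=cv2.connectedComponentsWithStats(M);return [(c[i].round(2),s[i][4]) for i in range(1,n) if s[i][4]>=minA]
E
python3 - <<'E'
from fit import *
p=snap('top');s=snap('side')
box=(186,284,172,234)
print('yel',Y:=blobs(p,(22,60,120),(35,255,255),box))
print('grn',G:=blobs(p,(45,120,80),(75,255,255),box))
print('red',R:=blobs(p,(0,150,120),(5,255,255),box))
sb=(225,280,185,245)
print('side grn',blobs(s,(45,120,80),(75,255,255),sb),'red',blobs(s,(0,150,120),(5,255,255),sb))
ys=sorted([y[0] for y in Y],key=lambda c:c[0]); gs=sorted([g[0] for g in G],key=lambda c:c[0])+[R[0][0]]
def T(v,X): c,s_=np.cos(v[2]),np.sin(v[2]); X=np.array(X,float); return np.c_[v[0]+c*X[:,0]-s_*X[:,1],v[1]+s_*X[:,0]+c*X[:,1],X[:,2]]
H=[(-.01,y,.055) for y in(.065,0,-.065)];L=[(.028,y,.066) for y in(.065,0,-.065)]
C=[(a,b,.06) for a,b in((.055,.105),(.055,-.105),(-.055,-.105),(-.055,.105))]
cpx=np.array([(220,209),(476,229),(467,364),(209,345)])/2.75+[109.7,99.7]
f=lambda v:(proj(p,T(v,H+L+C))-np.array(list(ys)+list(gs)+list(cpx))).ravel()
r=least_squares(f,[.55,0.05,0]);print(r.x,r.fun.round(1).reshape(-1,2).tolist());print('hole_c',T(r.x,[H[2]]),'lamp c',T(r.x,[L[2]]))
# side prediction
print('side proj lamps',proj(s,T(r.x,L)).round(1).tolist())
# red handle
for n,q in(('top',p),('side',s)):
    reg=eyes.cut_out(q,'red_screwdriver')[0]['region'];yy,xx=np.where(reg);pts=np.c_[xx,yy].astype(float);c=pts.mean(0);u=np.linalg.svd(pts-c,full_matrices=False)[2][0];t=(pts-c)@u;print(n,'ctr',c.round(1),'axis',u.round(3),'ends',(c+u*t.min()).round(1),(c+u*t.max()).round(1))
print('shaft entry side',onz(s,(180+126/4.5,170+362/4.5),.08),'top',onz(p,(110+690/2.75,100+405/2.75),.085))
print('blue entry side',onz(s,(180+281/4.5,170+368/4.5),.08))
print('handle end top',onz(p,(110+734/2.75,100+420/2.75),.215))
print('side handle top',proj(s,[onz(p,(110+734/2.75,100+420/2.75),.215)]))
E
```

```text
yel [(array([205.1, 206. ]), np.int32(39)), (array([233.92, 208.2 ]), np.int32(40)), (array([262.92, 210.54]), np.int32(39))]
grn [(array([206.24, 189.08]), np.int32(49)), (array([235.33, 191.43]), np.int32(49))]
red [(array([264.27, 193.49]), np.int32(45))]
side grn [(array([263.  , 194.15]), np.int32(13)), (array([261., 204.]), np.int32(15))] red [(array([258.8, 214.3]), np.int32(10))]
[ 0.48750227  0.06748567 -0.09878314] [[0.2, 0.2], [0.2, 0.1], [0.0, -0.0], [-0.1, 0.0], [-0.1, -0.1], [0.0, 0.0], [-0.1, 0.2], [0.2, -0.0], [-0.2, -0.0], [-0.2, -0.2]]
hole_c [[0.47114056 0.00378877 0.055     ]] lamp c [[5.08955306e-01 4.11140146e-05 6.60000000e-02]]
side proj lamps [[262.6, 194.0], [260.7, 203.6], [258.6, 214.0]]
top ctr [371.4 248.6] axis [0.958 0.287] ends [358.1 244.6] [383.3 252.2]
side ctr [206.8 217.5] axis [0.06  0.998] ends [205.5 196.8] [208.7 249. ]
shaft entry side [ 0.39041486 -0.20549719  0.08      ] top [ 0.38704352 -0.20562326  0.085     ]
blue entry side [ 0.47054638 -0.21384343  0.08      ]
handle end top [ 0.38825979 -0.20362877  0.215     ]
side handle top [[203.29841139 197.56304132]]
```

servo_tool --deltas '[[[0,0,-0.035,-7],[0,0,-0.035,-7],[-0.0266,-0.028,0,0],[-0.0266,-0.028,0,0],[-0.0266,-0.028,0,0],[-0.0266,-0.028,0,0],[-0.0266,-0.028,0,0],[-0.0266,-0.028,0,0],[-0.0266,-0.028,0,0],[-0.0266,-0.028,0,0],[-0.004,-0.038,0,0],[-0.004,-0.038,0,0],[-0.004,-0.038,0,0],[-0.004,-0.038,0,0],[-0.004,-0.038,0,0],[-0.004,-0.038,0,0],[-0.004,-0.038,0,0],[-0.004,-0.038,0,0],[-0.004,-0.038,0,0],[-0.004,-0.038,0,0]]]' --jaw 0.8 --force 80

```text
time_s: 3.17
tool_pos: [0.3848, -0.0873, 0.3127]
tcp_rot: [0.051, 0.999, -0.0, 0.001]
contact_force: [0.9, 0.8, -0.3]
finger_gap: 0.798
grasp_force: 0.0
```

servo_tool --deltas '[[[-0.004,-0.038,0,0],[-0.004,-0.038,0,0],[-0.004,-0.038,0,0],[0,0,0,0],[0,0,0,0],[0,0,0,0]]]'

```text
time_s: 3.67
tool_pos: [0.3854, -0.1999, 0.3121]
tcp_rot: [0.051, 0.999, 0.0, -0.0]
contact_force: [-0.1, 0.2, -0.2]
finger_gap: 0.8
grasp_force: 0.0
```

```bash
cat > st.py <<'E'
from h import *
from scipy.spatial.transform import Rotation as R
def to(t,quiet=0):
    s=read_state();M=R.from_quat(s['tcp_rot']).as_matrix();y=M[:,1]
    print('t',s['time_s'].__round__(2),'pos',s['tool_pos'].round(4),'yawY',np.degrees(np.arctan2(y[1],y[0])).round(2),'z',M[:,2].round(4),'gap',round(s['finger_gap'],3),'grip',round(s['grasp_force'],1),'F',s['contact_force'].round(1),'q6',s['q'][5].round(2))
    if t is not None: print('need tool',(M.T@(np.array(t)-s['tool_pos'])).round(4))
E
python3 -c "
from st import *;to([.389,-.205,.311])"
```

```text
t 3.67 pos [ 0.3854 -0.1999  0.3121] yawY 84.15 z [-3.e-04  1.e-03 -1.e+00] gap 0.8 grip 0.0 F [-0.1  0.2 -0.2] q6 -2.15
need tool [-0.0041 -0.0048  0.0011]
```

servo_tool --deltas '[[[-0.004,-0.005,0,0],[0,0,0.02,0],[0,0,0.02,0],[0,0,0.025,0],[0,0,0.025,0],[0,0,0.025,0],[0,0,0.025,0],[0,0,0,0],[0,0,0,0]]]'

```text
time_s: 4.42
tool_pos: [0.3887, -0.2039, 0.1714]
tcp_rot: [0.05, 0.999, 0.001, -0.001]
contact_force: [-0.9, -0.2, 0.1]
finger_gap: 0.8
grasp_force: 0.0
```

```bash
python3 -c "
from st import *;to([.389,-.205,.172])
a=snap('top')['color'][215:285,330:420];b=snap('side')['color'][170:270,180:280]
cv2.imwrite('pics/g1.png',np.hstack([cv2.resize(a,(400,400),interpolation=2),cv2.resize(b,(400,400),interpolation=2)])[:,:,::-1])"
```

```text
t 4.42 pos [ 0.3887 -0.2039  0.1714] yawY 84.31 z [-0.0025  0.0021 -1.    ] gap 0.8 grip 0.0 F [-0.9 -0.2  0.1] q6 -2.15
need tool [-0.0005 -0.0011 -0.0006]
```

View pics/g1.png

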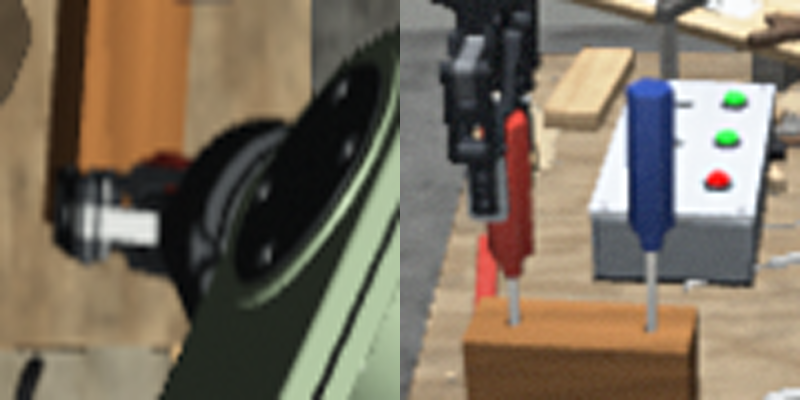

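The nearer finger looks left of the handle axis in the side view (finger around column 201, handle around 207). I'll check that numerically.

Run:
```python
from fit import *
s=snap('side')
h=cv2.cvtColor(s['color'],cv2.COLOR_RGB2HSV);m=cv2.inRange(h,(0,150,60),(6,255,255))|cv2.inRange(h,(174,150,60),(180,255,255))
for r in range(196,242,4):
    c=np.where(m[r,195:216])[0]+195;print(r,c.min() if len(c) else 0,c.max() if len(c) else 0)
for z in(.215,.171,.127,.08):
    print(z,proj(s,[(.389,-.205,z),(.403,-.205,z),(.375,-.205,z)]).round(1).tolist())
print('finger pad edges at -y',proj(s,[(.389+a-.0035,-.205-.04,z) for z in (.19,.161) for a in(-.011,.011)]).round(1).tolist())
```

```text
196 0 0
200 206 211
204 207 211
208 206 211
212 207 212
216 208 212
220 208 211
224 207 211
228 202 212
232 200 212
236 200 209
240 199 203
0.215 [[203.6, 197.8], [209.9, 197.7], [197.2, 197.9]]
0.171 [[204.9, 215.6], [211.1, 215.5], [198.6, 215.7]]
0.127 [[206.1, 232.7], [212.3, 232.6], [200.0, 232.8]]
0.08 [[207.4, 250.3], [213.4, 250.2], [201.4, 250.4]]
finger pad edges at -y [[195.7, 216.5], [205.9, 216.3], [196.6, 228.4], [206.8, 228.2]]
```

servo_tool --deltas '[[[-0.002,-0.001,0,0],[0,0,0,0],[0,0,0,0]]]'

```text
time_s: 4.82
tool_pos: [0.3917, -0.2073, 0.1734]
tcp_rot: [0.051, 0.999, -0.001, 0.001]
contact_force: [0.4, 0.7, 0.0]
finger_gap: 0.804
grasp_force: 0.0
```

servo_tool --deltas '[[[0,0,0,0],[0,0,0,0],[0,0,0,0],[0,0,0,0],[0,0,0,0],[0,0,0,0],[0,0,0,0],[0,0,0,0]]]' --jaw 0 --force 80

```text
time_s: 5.48
tool_pos: [0.391, -0.206, 0.1724]
tcp_rot: [0.051, 0.999, 0.001, -0.0]
contact_force: [-0.7, 5.5, 5.2]
finger_gap: 0.267
grasp_force: 78.1
```

```bash
python3 -c "
from st import *;to(None)"
```

```text
t 5.48 pos [ 0.391  -0.206   0.1724] yawY 84.19 z [-0.      0.0016 -1.    ] gap 0.267 grip 78.1 F [-0.7  5.5  5.2] q6 -2.15
```

servo_tool --deltas '[[[0,0,-0.01,0],[0,0,-0.015,0],[0,0,-0.02,0],[0,0,-0.02,0],[0,0,-0.02,0],[0,0,-0.02,0],[0,0,0,0],[0,0,0,0]]]'

```text
time_s: 6.15
tool_pos: [0.3915, -0.2079, 0.2783]
tcp_rot: [0.051, 0.999, -0.002, 0.001]
contact_force: [-0.2, -0.8, -0.8]
finger_gap: 0.271
grasp_force: 78.3
```

```bash
python3 -c "
from st import *;to([.4712,.0038,.277])
p=snap('side')
for r in eyes.cut_out(p,'red_screwdriver'):print(r['conf'],r['centre'])
b=p['color'][140:270,160:290]
cv2.imwrite('pics/g2.png',cv2.resize(b,(590,590),interpolation=2)[:,:,::-1])"
```

```text
t 6.15 pos [ 0.3915 -0.2079  0.2783] yawY 84.17 z [ 0.0023 -0.0034 -1.    ] gap 0.271 grip 78.3 F [-0.2 -0.8 -0.8] q6 -2.15
need tool [-0.0578  0.2187  0.0008]
0.82 [207.6, 184.3]
0.16 [228.8, 192.2]
```

View pics/g2.png

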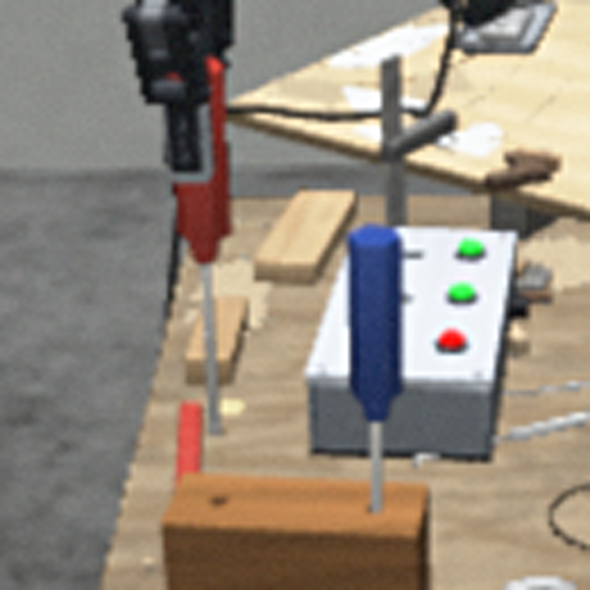

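The screwdriver is lifted, and its tip shows at about pixel (207.4, 234.7). Moving over the box while working out the tip offset.

```bash
python3 -c "
from h import *
p=snap('side')
o,d=ray(p,(207.4,234.7))
k=(-.2075-o[1])/d[1];print('tip at y=-.2075',o+d*k);print('shaft top',end=' ')
o,d=ray(p,(160+205/4.54,140+262/4.54));print(o+d*(-.2075-o[1])/d[1])
print(proj(p,[(.3915,-.2075,.122),(.3915,-.2075,.2)]))"
```

```text
tip at y=-.2075 [ 0.391904   -0.2075      0.12313983]
shaft top [ 0.39281829 -0.2075      0.21639869]
[[207.25386493 235.13811208]
 [205.03801296 204.42881405]]
```

servo_tool --deltas '[[[-0.008,0.03,0,0],[-0.008,0.03,0,0],[-0.008,0.03,0,0],[-0.008,0.03,0,0],[-0.008,0.03,0,0],[-0.008,0.03,0,0],[-0.008,0.03,0,0],[0,0,0,0],[0,0,0,0],[0,0,0,0]]]'

```text
time_s: 7.13
tool_pos: [0.4672, -0.0037, 0.2759]
tcp_rot: [0.05, 0.999, -0.0, -0.001]
contact_force: [0.5, -0.1, -0.7]
finger_gap: 0.272
grasp_force: 78.5
```

```bash
python3 -c "
from st import *;to([.4712,.0038,.277])
p=snap('side');q=snap('top')
for n,c in(('side',p),('top',q)):
  print(n,proj(c,[(.4712,.0038,.06)]).round(1),'tip exp',proj(c,[read_state()['tool_pos']-[0,0,.156]]).round(1))
b=p['color'][130:260,180:310];a=q['color'][150:280,200:330]
cv2.imwrite('pics/g3.png',np.hstack([cv2.resize(x,(400,400),interpolation=2) for x in(a,b)])[:,:,::-1])"
```

```text
t 7.13 pos [ 0.4672 -0.0037  0.2759] yawY 84.22 z [-2.8e-03 -4.0e-04 -1.0e+00] gap 0.272 grip 78.5 F [ 0.5 -0.1 -0.7] q6 -1.66
need tool [-0.0032  0.0079 -0.0011]
side [[244.9 215.5]] tip exp [[242.8 197. ]]
top [[263.  210.5]] tip exp [[267.4 212.3]]
```

View pics/g3.png

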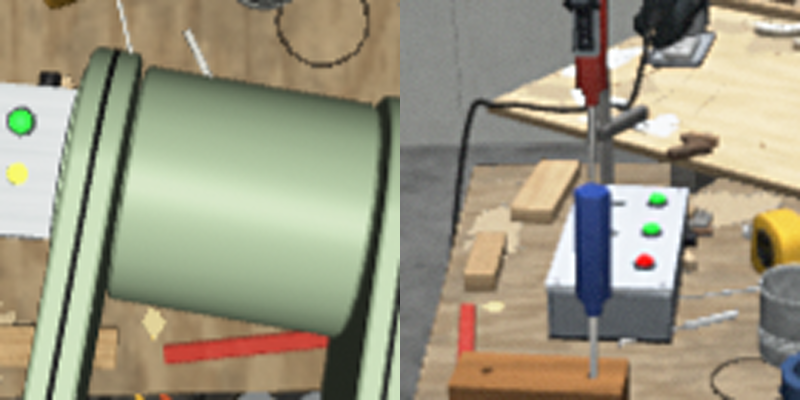

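servo_tool --deltas '[[[-0.003,0.008,0,0],[0,0,0.02,0],[0,0,0.02,0],[0,0,0,0],[0,0,0,0]]]'

```text
time_s: 7.65
tool_pos: [0.4708, 0.004, 0.2363]
tcp_rot: [0.051, 0.999, 0.0, -0.002]
contact_force: [-0.2, -0.2, -0.4]
finger_gap: 0.27
grasp_force: 78.7
```

```bash
python3 -c "
from st import *
for i in range(5): to([.4712,.0038,.226]);snap('side')"
```

```text
t 7.65 pos [0.4708 0.004  0.2363] yawY 84.12 z [-3.e-03  6.e-04 -1.e+00] gap 0.27 grip 78.7 F [-0.2 -0.2 -0.4] q6 -1.64
need tool [-0.0004 -0.0001  0.0103]
t 7.7 pos [0.4719 0.0038 0.2376] yawY 84.13 z [-1.e-04  1.e-04 -1.e+00] gap 0.268 grip 78.7 F [-0.6  0.3 -1.6] q6 -1.64
need tool [ 0.0007 -0.0001  0.0116]
t 7.75 pos [0.4725 0.0038 0.2384] yawY 84.14 z [ 1.7e-03 -3.0e-04 -1.0e+00] gap 0.269 grip 78.7 F [-0.7 -0.  -1.1] q6 -1.64
need tool [ 0.0013 -0.0001  0.0124]
t 7.8 pos [0.4727 0.0038 0.2387] yawY 84.16 z [ 2.6e-03 -4.0e-04 -1.0e+00] gap 0.271 grip 78.7 F [ 0.2  0.2 -1.2] q6 -1.64
need tool [ 0.0016 -0.0002  0.0127]
t 7.85 pos [0.4728 0.0038 0.2388] yawY 84.16 z [ 2.8e-03 -5.0e-04 -1.0e+00] gap 0.272 grip 78.7 F [ 0.5  0.1 -0.8] q6 -1.64
need tool [ 0.0016 -0.0002  0.0128]
```

servo_tool --deltas '[[[0.0015,0,0,0],[0,0,0.008,0],[0,0,0.008,0],[0,0,0.006,0],[0,0,0.005,0],[0,0,0,0],[0,0,0,0],[0,0,0,0]]]'

```text
time_s: 8.57
tool_pos: [0.4702, 0.0044, 0.2102]
tcp_rot: [0.051, 0.999, 0.0, -0.0]
contact_force: [0.5, -0.6, -0.4]
finger_gap: 0.268
grasp_force: 78.7
```

```bash
python3 -c "
from st import *
to([.4712,.0038,.190]);p=snap('side')
cv2.imwrite('pics/g4.png',cv2.resize(p['color'][160:240,210:290],(560,560),interpolation=2)[:,:,::-1])"
```

```text
t 8.57 pos [0.4702 0.0044 0.2102] yawY 84.19 z [-6.e-04  3.e-04 -1.e+00] gap 0.268 grip 78.7 F [ 0.5 -0.6 -0.4] q6 -1.64
need tool [-0.0011 -0.0005  0.0202]
```

View pics/g4.png

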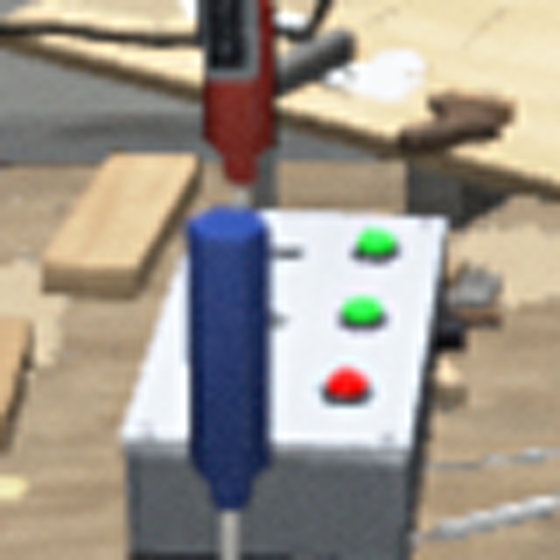

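No contact force with the tip below the plate top, so the blade is in the hole (the blue handle hides it). Going on down.

servo_tool --deltas '[[[0,0,0.005,0],[0,0,0.005,0],[0,0,0.003,0],[0,0,0.003,0],[0,0,0,0],[0,0,0,0],[0,0,0,0]]]'

```text
time_s: 9.2
tool_pos: [0.4701, 0.0044, 0.1944]
tcp_rot: [0.051, 0.999, 0.0, -0.0]
contact_force: [-1.5, 1.0, 0.2]
finger_gap: 0.269
grasp_force: 78.9
```

servo_tool --deltas '[[[0,0,0.003,0],[0,0,0,0],[0,0,0,0],[0,0,0,0]]]'

```text
time_s: 9.53
tool_pos: [0.4704, 0.0043, 0.1915]
tcp_rot: [0.051, 0.999, -0.0, 0.0]
contact_force: [-1.4, -0.7, 0.4]
finger_gap: 0.27
grasp_force: 79.1
```

servo_tool --deltas '[[[0,0,0.002,0],[0,0,0,0],[0,0,0,0],[0,0,0,0],[0,0,0,0]]]'

```text
time_s: 9.95
tool_pos: [0.4704, 0.0043, 0.1895]
tcp_rot: [0.051, 0.999, -0.0, 0.0]
contact_force: [-1.6, 0.6, 3.8]
finger_gap: 0.27
grasp_force: 79.4
```

servo_tool --deltas '[[[0,0,0.0015,0],[0,0,0,0],[0,0,0,0],[0,0,0,0]]]'

```text
time_s: 10.28
tool_pos: [0.4709, 0.0042, 0.1892]
tcp_rot: [0.051, 0.999, -0.0, 0.001]
contact_force: [-2.8, 0.7, 8.0]
finger_gap: 0.273
grasp_force: 80.3
```

servo_tool --deltas '[[[0,0,0.001,0],[0,0,0,0],[0,0,0,0],[0,0,0,0]]]'

```text
time_s: 10.62
tool_pos: [0.4712, 0.0042, 0.189]
tcp_rot: [0.051, 0.999, -0.0, 0.001]
contact_force: [-2.5, 1.8, 12.2]
finger_gap: 0.27
grasp_force: 80.7
```

servo_tool --deltas '[[[0,0,0.001,0],[0,0,0,0],[0,0,0,0],[0,0,0,0]]]'

```text
time_s: 10.95
tool_pos: [0.4716, 0.0042, 0.1888]
tcp_rot: [0.051, 0.999, -0.0, 0.001]
contact_force: [-4.7, 0.6, 16.2]
finger_gap: 0.267
grasp_force: 81.1
```

servo_tool --deltas '[[[0,0,0,0],[0,0,0,0],[0,0,0,0],[0,0,0,0],[0,0,0,0],[0,0,0,0],[0,0,0,0],[0,0,0,0]]]'

```text
time_s: 11.62
tool_pos: [0.4715, 0.0042, 0.1888]
tcp_rot: [0.051, 0.999, -0.0, 0.001]
contact_force: [-4.1, 1.6, 16.3]
finger_gap: 0.27
grasp_force: 81.1
```

```bash
python3 -c "
from st import *
to(None);p=snap('side');print([ (r['conf'],r['centre']) for r in eyes.cut_out(p,'red_screwdriver')])
print(proj(p,[(.471,.004,.033+.111)]),proj(p,[(.471,.004,.033+.199)]))
cv2.imwrite('pics/g5.png',cv2.resize(p['color'][140:240,210:290],(480,600),interpolation=2)[:,:,::-1])"
```

```text
t 11.62 pos [0.4715 0.0042 0.1888] yawY 84.2 z [ 2.9e-03 -5.0e-04 -1.0e+00] gap 0.27 grip 81.1 F [-4.1  1.6 16.3] q6 -1.64
[(0.65, [245.1, 183.6])]
[[243.96388754 187.68360031]] [[242.96724792 156.75876971]]
```

View pics/g5.png

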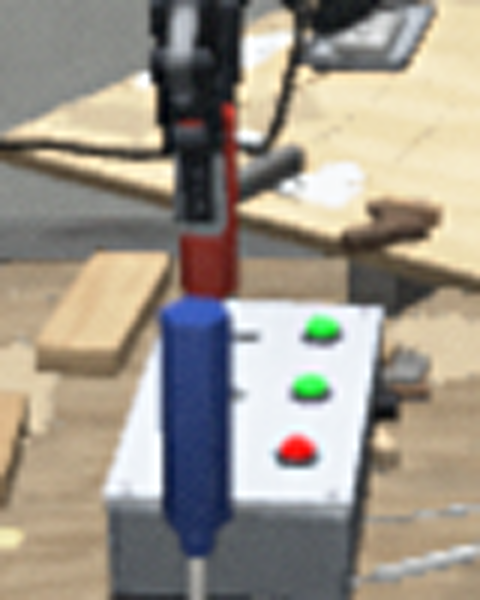

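The handle is upright over the hole at the expected height, and the push is steady at 16 N against the stop. Handing in.

```bash
python3 -c "
from cell import order
print(order.close_job())"
```

```text
the job is handed in; nothing more can be done
None
```

I handed the job in with the red screwdriver gripped by its handle (about 80 N) and its blade in hole_c, at the red lamp, pressing the button against its stop with a steady 16 N; the blue handle hid the blade, so this rests on force and height readings, and no verdict came back.

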